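# Fit a knurled spring retainer over its cross pin and hold the spring compressed

### The arm

A 6-joint arm with a two-finger parallel gripper is mounted at the origin on the work surface. World frame = base frame: x ahead of the robot, y to its left, z up, the work surface at z = 0. Lengths are in mm, angles in degrees, forces in N, time in s.
With the tool pointing down it reaches from about 325 to 925 mm from the base axis. Payload 3.1 kg.
Tool frame: the origin (TCP) lies at the very end of the fingers, on their centre line; the grasp point (between the pads) lies 19 mm behind it; z points along the fingers, y is the line along which they close (so a half turn about z gives the same grasp; the last joint's range is limited). The gripper opens to 85 mm and grips with 20 to 120 N. Pads are 22 mm wide; open, the fingers measure 114 mm over their backs; the gripper's body (76 mm by 85 mm) begins 54 mm behind the grasp point. The pads swing forward as they close: fully open they stand 13 mm farther back than shut.
Start: joints at [-78.621, 12.427, 92.441, -0, 75.132, -6.429], TCP at [191.159, -595.061, 231.3] pointing down, gripper open.
Joint ranges: [-157.48, 157.48], [-44.54, 120.13], [17.64, 146.25], [-64.5, 244.5], [7.68, 150.69], [-147.95, 147.95]. Speed limits (degrees/s): [159.86, 159.86, 180, 180, 180, 180].

### API

Orientations are given as [roll, pitch, yaw] about the fixed x, y, z axes, in that order (R = Rz(yaw) Ry(pitch) Rx(roll)).
In Python, from bench import r gives the robot as it stands. Calls block until the motion is done:
- r.reach(position, orientation): joint-space move of the TCP to a pose.
- r.movel(position, v=150, frame=None): straight line of the TCP; frame=None keeps the orientation; v is the mean speed in mm/s.
- r.move_j(angles): joint-space move.
- r.open_gripper() and r.gripper_close(squeeze=None): open the fingers fully, or close them until they stop; squeeze is the grip in N (None keeps the last).
- r.hold(seconds).
- r.ik(position, orientation): joint angles nearest the present ones, or None.
- r.state(): the state.
- r.read_camera(name): name is "scene" or "side" or "wrist"; returns the picture (420x560x3 uint8, red, green, blue); there is no depth.
- r.camera_model(name): a dict with "K" (3x3 intrinsics, pixels), "pose" (4x4, takes a point from camera to world coordinates). Camera axes: x right, y down, z forward; pixel columns grow to the right and rows downward; lengths in mm; the calibration is good to about 2 mm. A picture is of the moment at which its call begins: read the wrist's pose just before it. camera_model takes no time and is no camera call; for the wrist camera it gives the pose at the moment of the call.
A pose or a line that the arm cannot do raises r.Unreachable and nothing moves.
- r.sign_off(): hands the job in; it is judged then, once.
The state is a dict: "time": time; "joints": joint angles; "joint_velocities": joint speeds; "effort": joint torques, N m; "position": TCP position; "ee_rot": TCP orientation; "contact_force": force on the tool from outside, world axes, zero at the start; "torque": the same for the moment, N m; "finger_gap": finger opening in mm; "grasp_force": force on a finger pad.
Only numpy, scipy, OpenCV 4.12 (cv2) and the standard library are available. Lean on these libraries where they do the work, as an engineer would, in place of code of your own. Each camera call takes 0.05 s, during which the arm holds its last target. There are 200 camera calls.

### The job

Get the clutch shaft in the blue fixture ready for its snap ring: pull the yellow cap off the shaft end and the blue plug out of the knurled spring retainer, and put each in the bin of its own colour. Then slip the retainer over the shaft, turn it until its hidden keyways drop over the cross pin, push it down against the spring until it is fully home on the shoulder, and finish while still holding it down there with the gripper, so that the ring groove stays clear. Leave the other parts on the bench where they are.

Things in the scene. Friction and masses are not known exactly. Their poses are not given: they have to be found in the camera images.
- shaft_top (a point): Centre of the shaft's top end, 138 mm above the bench. The steel shaft stands fixed in a blue base plate 150 x 100 x 20 mm; z up, x along the plate's long side. Diameter 20 mm, top 5 mm coned to 14 mm. Ring groove 7 to 10 mm below. On the plate a gear 110 mm across, its top 92 mm below this point, then a hub 40 mm across up to the spring.
- pin_mid (a point): Point on the shaft axis, 104 mm above the bench, where a brass cross pin, diameter 6 mm, passes level through the shaft; it sticks out to 15 mm from the axis on both sides. Axes as shaft_top: the pin's own direction is not reported, it lies anywhere within 35 degrees either way of this x (the plate's long side).
- shoulder (a point): Point on the shaft axis at the height of the shaft's shoulder (28 mm across, 84 mm above the bench), where the lower end of the retainer sits when fully home. Round it a spring-loaded seat ring, 44 mm across, stands 7 mm higher.
- seat (a joint): Travel of the spring seat ring downwards, m: 0 when free, 0.007 when the retainer is fully home on the shoulder. The spring pushes up with 5 N at 0, growing by 1 N per mm.
- retainer_mid (a point): Centre of the knurled spring retainer: steel sleeve 47 mm across, 42 mm high, 140 to 260 g, upright on the bench, z up its axis. Bore 23 mm right through. Two keyways 10 mm wide, 26 mm deep, are cut from its lower end along its +x and -x; the top 16 mm hides them, two red marks on its top stand over them. Half a turn changes nothing.
- retainer_foot (a point): Centre of the retainer's lower end. Out of line with the cross pin it rests on the pin (107 mm above the bench); with its keyways within some 8 degrees of the pin it drops freely 16 mm to the spring seat, and is then pushed 7 mm more against the spring to the shoulder.
- cap_mid (a point): Centre, half-way up, of the yellow plastic cap on the shaft end: 28 mm across, 36 mm high, 20 g, z up along its axis; it sits loosely over the end of the shaft by 24 mm and lifts straight off.
- plug_grip (a point): Middle of the grip of the blue plastic plug standing in the top of the retainer's bore: the grip is a round stem 18 mm across, reaching 16 mm above and 18 mm below this point, down to a flange 32 mm across and 4 mm thick that rests on the retainer; a 14 mm stub below it sits loosely in the bore. z up along its axis. 20 g; lifts straight out.
- bin_yellow_floor (a point): Centre of the inner floor of the yellow bin: open box 115 x 115 x 50 mm outside, walls and floor 4 mm, fixed. x and y along its sides.
- bin_blue_floor (a point): Centre of the inner floor of the blue bin, otherwise the same as the yellow bin.
- cup_a: Bystander: aluminium cup, 45 mm across, 22 mm high; origin under its centre.
- cup_b: Bystander: a cup like cup_a.
- cup_c: Bystander: a cup like cup_a.
- bearing: Bystander: ball bearing lying flat, 72 mm across, 18 mm high; origin under its centre.
- seal: Bystander: brown seal ring lying flat, 72 mm across, 10 mm high; origin under its centre.
- pinion_shaft: Bystander: splined pinion shaft standing on its gear, 60 mm across at the foot, 140 mm high; origin under its centre.
- spanner: Bystander: open spanner 190 mm long lying flat; origin under its centre.
Mind the look-alikes: they are no part of the job. Of the things shaped like the part that bears plug_grip, the blue one is meant.

How it is judged (in metres and radians):
On the way, in this order (a step that is already met when the one before it is completed fails the run):
1. the yellow cap lies in the yellow bin and the blue plug in the blue bin, both let go (x of cap_mid in the frame of bin_yellow_floor between -0.056 and 0.056 m and y of cap_mid in the frame of bin_yellow_floor between -0.056 and 0.056 m and z of cap_mid in the frame of bin_yellow_floor below 0.055 m and contact force between the fingers and shaft_cap below 0.05 N and x of plug_grip in the frame of bin_blue_floor between -0.056 and 0.056 m and y of plug_grip in the frame of bin_blue_floor between -0.056 and 0.056 m and z of plug_grip in the frame of bin_blue_floor below 0.055 m and contact force between the fingers and bore_plug below 0.05 N), for 0.2 s.
2. the retainer is on the shaft, upright, its lower end at least 14 mm below the shaft end (horizontal distance between retainer_mid and shaft_top below 0.005 m and angle between retainer_mid's own z axis and vertical below 0.15 rad and z of retainer_mid in the frame of shaft_top below 0.007 m), for 0.1 s.
At the end, for the whole second after the job is handed in: Retainer centre 31 mm or more below the shaft end (within 2 mm of home), within 5 mm of its axis, upright within 4 degrees, seat down over 4.5 mm, fingers on it with over 3 N; cap and plug let go in their own bins; no bystander moved 30 mm (all of step 1 and horizontal distance between retainer_mid and shaft_top below 0.005 m and angle between retainer_mid's own z axis and vertical below 0.15 rad and z of retainer_mid in the frame of shaft_top below -0.031 m and angle between retainer_mid's own z axis and vertical below 0.07 rad and value of joint seat above 0.0045 m and contact force between the fingers and retainer above 3 N and distance of each of cup_a, cup_b, cup_c, bearing, seal, pinion_shaft, spanner from where it was at the start of the episode below 0.03 m); the arm keeps its last pose, push and grip.
It fails at once if a bystander is shoved 30 mm or more from its place or knocked over (distance of any of cup_a, cup_b, cup_c, bearing, seal, pinion_shaft, spanner from where it was at the start of the episode above 0.03 m or angle between pinion_shaft's own z axis and vertical above 0.5 rad).
It also fails if it takes over 72 s, if anything falls off the work surface, if the arm or the gripper's body presses on something with over 40 N, if the wrist force passes 120 N, or if a joint passes its speed limit or range.

## Working session

There is one attempt and no reset: what is moved stays moved. The work goes in short steps, each a Python script; the robot and the scene stay as the last script left them, time stands still between calls to the robot, and variables do not carry over. Pictures are saved under pics/ and viewed, at most 10 in all, crops included, and the job is handed in when it is done.

```bash
mkdir -p pics; ls
python3 - <<'E'
from bench import r
import cv2,numpy as np
for n in("scene","side","wrist"):
    m=r.camera_model(n);print(n,np.round(m["K"],1).tolist(),np.round(m["pose"],3).tolist())
    im=r.read_camera(n);cv2.imwrite(f"pics/{n}0.png",im[:,:,::-1])
print(r.state()["time"])
E
```

```text
pics
scene [[409.7, 0.0, 276.8], [0.0, 409.7, 209.2], [0.0, 0.0, 1.0]] [[-0.169, 0.534, -0.828, 1223.24], [0.986, 0.088, -0.145, 123.214], [-0.004, -0.841, -0.541, 567.035], [0.0, 0.0, 0.0, 1.0]]
side [[479.4, 0.0, 272.4], [0.0, 479.4, 206.3], [0.0, 0.0, 1.0]] [[0.981, -0.108, 0.158, 383.248], [-0.191, -0.498, 0.846, -754.937], [-0.012, -0.861, -0.509, 571.99], [0.0, 0.0, 0.0, 1.0]]
wrist [[317.8, 0.0, 283.1], [0.0, 317.8, 207.5], [0.0, 0.0, 1.0]] [[0.306, -0.914, -0.268, 258.545], [-0.952, -0.294, -0.082, -573.357], [-0.004, 0.28, -0.96, 373.029], [0.0, 0.0, 0.0, 1.0]]
0.15
```

View pics/scene0.png

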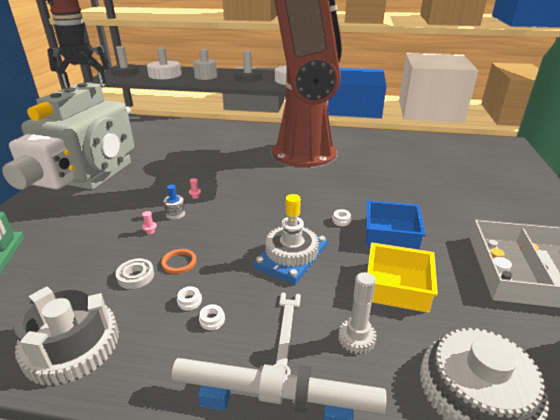

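View pics/side0.png

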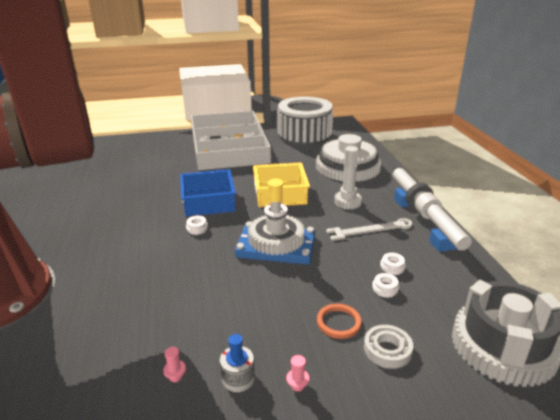

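Candidates (scene/side pixels): the blue plug at (172,193)/(236,350), standing in the knurled retainer at (174,207)/(236,370). Look-alikes are the pink plugs at (149,222)/(297,373) and (194,187)/(174,362). I choose the blue one. The yellow cap is at (293,206)/(276,190), the yellow bin at (402,275)/(280,183) and the blue bin at (394,223)/(208,192).

```bash
cat > h.py <<'E'
import cv2,numpy as np
def ray(m,p):
    P=np.array(m["pose"]);K=np.array(m["K"]);d=P[:3,:3]@np.linalg.solve(K,[p[0],p[1],1.]);return P[:3,3],d/np.linalg.norm(d)
def plane(m,p,z):
    o,d=ray(m,p);return o+d*(z-o[2])/d[2]
def tri(rays):
    A=sum(np.eye(3)-np.outer(d,d) for o,d in rays);b=sum((np.eye(3)-np.outer(d,d))@o for o,d in rays)
    X=np.linalg.solve(A,b);return X,[np.linalg.norm(np.cross(X-o,d)) for o,d in rays]
def proj(m,X):
    P=np.array(m["pose"]);c=P[:3,:3].T@(np.array(X)-P[:3,3]);q=np.array(m["K"])@c;return q[:2]/q[2]
HSV=dict(blue=((105,120,40),(130,255,255)),yellow=((20,140,80),(33,255,255)))
def mask(im,c,roi=None):
    h=cv2.cvtColor(im,cv2.COLOR_RGB2HSV);k=cv2.inRange(h,*HSV[c]) if c in HSV else cv2.inRange(h,*c)
    if roi:
        z=np.zeros_like(k);x0,y0,x1,y1=roi;z[y0:y1,x0:x1]=k[y0:y1,x0:x1];k=z
    return k
def blobs(k,amin=15):
    n,l,s,c=cv2.connectedComponentsWithStats(k);return [(s[i],c[i]) for i in range(1,n) if s[i][4]>=amin]
E
python3 - <<'E'
from bench import r
from h import *
M={n:r.camera_model(n) for n in("scene","side")};I={n:cv2.imread(f"pics/{n}0.png")[:,:,::-1].copy() for n in M}
R=dict(plug=("blue",(155,175,190,205),(220,325,255,368)),cap=("yellow",(280,190,305,220),(262,175,290,205)))
for k,(c,a,b) in R.items():
    u=[max(blobs(mask(I[n],c,q)),key=lambda t:t[0][4]) for n,q in(("scene",a),("side",b))]
    print(k,[(x[0].tolist(),x[1].round(1).tolist()) for x in u])
    for nm,f in(("cen",lambda s,c:c),("top",lambda s,c:(s[0]+s[2]/2-.5,s[1]))):
        X,e=tri([ray(M[n],f(*x)) for n,x in zip(M,u)]);print(' ',nm,X.round(1),np.round(e,1))
# bins: outline of colour -> rim corners in scene
for c,a,b in(("blue",(355,190,430,250),(175,165,240,217)),("yellow",(360,235,445,312),(250,160,312,208)),("blue",(250,230,330,285),(230,215,320,265))):
    for n,q in(("scene",a),("side",b)):
        k=mask(I[n],c,q);pts=cv2.findNonZero(k);h=cv2.convexHull(pts);ap=cv2.approxPolyDP(h,4,True)[:,0]
        z=50 if q[2]-q[0]!=80 and q[2]-q[0]!=90 else 20
        print(c,n,[(p.tolist(),plane(M[n],p,z)[:2].round(0).tolist()) for p in ap])
a=cv2.resize(I["scene"][165:245,125:225],None,fx=4,fy=4,interpolation=2);b=cv2.resize(I["side"][325:400,190:290],None,fx=4,fy=4,interpolation=2)
out=np.zeros((600,800,3),np.uint8);out[:320,:400]=a;out[:300,400:]=b
c=cv2.resize(I["side"][170:240,240:310],None,fx=4,fy=4,interpolation=2);out[300:580,400:680]=c
c=cv2.resize(I["scene"][190:260,260:330],None,fx=4,fy=4,interpolation=2);out[320:600,:280]=c
cv2.imwrite("pics/crop1.png",out[:,:,::-1])
E
```

```text
plug [([167, 184, 12, 19, 156], [171.9, 193.4]), ([227, 334, 20, 32, 448], [235.8, 350.8])]
  cen [ 416.9 -278.2   58. ] [1. 1.]
  top [ 419.2 -272.5   85.2] [2. 2.]
cap [([286, 194, 15, 23, 299], [292.5, 205.1]), ([262, 175, 28, 30, 748], [275.5, 188.9])]
  cen [538.2  35.9 133.3] [0.6 0.6]
  top [539.5  37.2 161. ] [1.9 1.9]
blue scene [([419, 248], [528.0, 294.0]), ([367, 246], [539.0, 191.0]), ([366, 201], [361.0, 191.0]), ([419, 205], [359.0, 314.0]), ([425, 233], [473.0, 313.0])]
blue side [([234, 210], [463.0, 114.0]), ([186, 215], [363.0, 115.0]), ([180, 175], [356.0, 305.0]), ([229, 169], [475.0, 312.0])]
yellow scene [([429, 311], [701.0, 291.0]), ([372, 302], [696.0, 197.0]), ([371, 243], [527.0, 199.0]), ([433, 252], [537.0, 320.0]), ([437, 292], [652.0, 311.0])]
yellow side [([307, 202], [622.0, 114.0]), ([260, 206], [520.0, 119.0]), ([253, 166], [536.0, 316.0]), ([300, 163], [655.0, 308.0]), ([308, 183], [647.0, 199.0])]
blue scene [([326, 239], [488.0, 105.0]), ([294, 284], [642.0, 55.0]), ([254, 267], [606.0, -32.0]), ([264, 251], [552.0, -22.0])]
blue side [([313, 233], [616.0, 38.0]), ([308, 263], [580.0, -58.0]), ([236, 255], [451.0, -5.0]), ([245, 227], [482.0, 90.0])]
```

View pics/crop1.png

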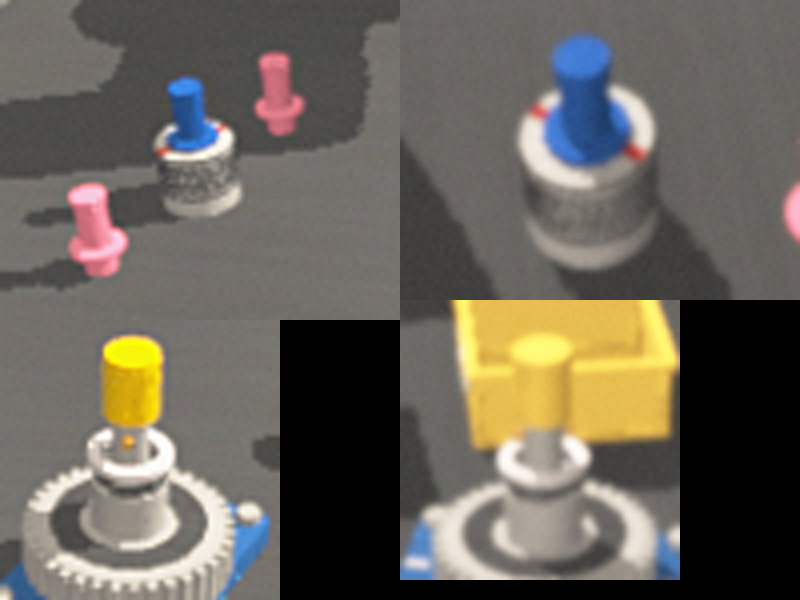

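The crop shows the blue plug in the knurled retainer, with red marks at crop (537,112)/(636,152), and pink plugs either side. The heights check out (stem centroid 58, expected about 62). The brass pin is seen end-on from the scene camera, at about (292,220). Next I hover over the retainer with the wrist camera.

Run:
```python
from bench import r
from h import *
M={n:r.camera_model(n) for n in("scene","side")}
p1=plane(M["scene"],(150,231),0);p2=plane(M["scene"],(195,197),0)
print("pinks",p1.round(),p2.round(),plane(M["side"],(298,386),0).round(),plane(M["side"],(174,378),0).round())
print("plug top",plane(M["scene"],(172,186.5),80).round(1),plane(M["side"],(235.5,337.5),80).round(1))
print("cap",plane(M["scene"],(292.5,205.1),132).round(1))
print(r.state()["ee_rot"])
d=p2-p1;yaw=np.degrees(np.arctan2(d[1],d[0])) # tool x along pink line
for y in(yaw,yaw+180):
    y=(y+180)%360-180; q=r.ik([417,-277,190],[180,0,y]);print(y,q)
y0=min((yaw,yaw+180),key=lambda y:abs((r.ik([417,-277,190],[180,0,(y+180)%360-180]) or [999]*6)[5]))
y0=(y0+180)%360-180
r.reach([417,-277,190],[180,0,y0]);s=r.state();print(y0,s["time"],s["position"])
m=r.camera_model("wrist");im=r.read_camera("wrist");cv2.imwrite("pics/w1.png",im[:,:,::-1]);np.save("w1.npy",m["pose"])
print(proj(m,[417,-277,80]),proj(m,[417,-277,42]))
k=mask(im,"blue");print([(s.tolist(),c.round(1).tolist()) for s,c in blobs(k,50)])
```

```text
pinks [ 498. -308.    0.] [ 331. -255.    0.] [ 500. -309.    0.] [ 326. -259.    0.]
plug top [ 419.3 -273.    80. ] [ 418.6 -275.8   80. ]
cap [537.3  35.4 132. ]
[-1.79891533e+02 -1.10794909e-02  1.78049780e+01]
162.37988772125266 [ -41.63269099   -0.55357394  111.23175789    0.           69.32181606
 -114.01257871]
-17.620112278747342 [-4.16326910e+01 -5.53573944e-01  1.11231758e+02 -2.54444375e-14
  6.93218161e+01  6.59874213e+01]Traceback (most recent call last):
  File "<stdin>", line 12, in <module>
  File "<stdin>", line 12, in <lambda>
ValueError: The truth value of an array with more than one element is ambiguous. Use a.any() or a.all()
```

Run:
```python
from bench import r
from h import *
M=r.camera_model("side");a,b=plane(M,(224.3,353),42),plane(M,(249,363),42);d=b-a
print("marks",a.round(),b.round(),np.degrees(np.arctan2(d[1],d[0])))
r.reach([418,-275,190],[180,0,-17.6]);s=r.state();print(s["time"],s["position"])
m=r.camera_model("wrist");im=r.read_camera("wrist");cv2.imwrite("pics/w1.png",im[:,:,::-1]);np.save("w1.npy",m["pose"])
print(proj(m,[418,-275,80]),proj(m,[418,-275,42]))
k=mask(im,"blue");print([(s.tolist(),c.round(1).tolist()) for s,c in blobs(k,50)])
```

```text
marks [ 402. -265.   42.] [ 434. -290.   42.] -38.10887648611614
1.6167 [ 418.05667744 -275.72758496  190.30690397]
[281.76931999 204.19316376] [281.96737578 193.2705901 ]
[([0, 102, 24, 140, 1383], [9.1, 189.3]), ([270, 179, 31, 36, 836], [285.2, 196.0])]
```

View pics/w1.png

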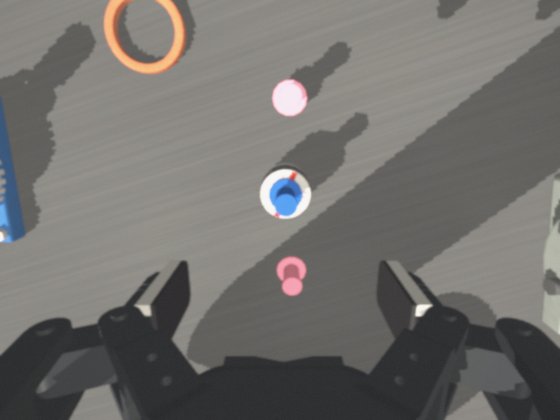

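The view shows the plug's stem top at (286,204), the retainer's top centre at (285.5,193) and red marks at (293,176) and (276,214). The pink plugs lie along tool x, clear of the fingers. Next I refine the position, pull the plug and drop it in the blue bin.

Run:
```python
from bench import r
from h import *
m=dict(K=r.camera_model("wrist")["K"],pose=np.load("w1.npy"))
im=cv2.imread("pics/w1.png")[:,:,::-1].copy()
hs=cv2.cvtColor(im,cv2.COLOR_RGB2HSV)
k=(((hs[:,:,0]<8)|(hs[:,:,0]>172))&(hs[:,:,1]>110)).astype(np.uint8)*255;k[:165]=0;k[225:]=0;k[:,:255]=0;k[:,315:]=0
B=blobs(k,2);print([(s.tolist(),c.round(1).tolist()) for s,c in B])
B=sorted(B,key=lambda t:-t[0][4])[:2];P=[plane(m,c,42) for s,c in B];d=P[1]-P[0]
print("marks",[p.round(1) for p in P],np.degrees(np.arctan2(d[1],d[0])))
w=cv2.inRange(hs,(0,0,150),(180,70,255))|mask(im,"blue");w[:165]=0;w[225:]=0;w[:,:255]=0;w[:,:255]=0;w[:,318:]=0
print("stemtop",plane(m,(286,204),80).round(1),"ret",plane(m,(285.5,193.5),42).round(1))
for s,c in blobs(w,100):print(s.tolist(),c.round(1).tolist())
x,y=plane(m,(286,204),80)[:2]
assert abs(x-418)<7 and abs(y+275)<7
r.movel([x,y,54],v=150);r.gripper_close(squeeze=30);s=r.state();print(s["time"],s["position"],s["finger_gap"],s["grasp_force"],s["contact_force"])
r.movel([x,y,190],v=200);s=r.state();print(s["time"],s["finger_gap"],s["grasp_force"])
c=[418,252]
q=r.ik([*c,120],[180,0,0]);print(q)
r.reach([*c,120],[180,0,0]);r.movel([*c,62],v=150);r.open_gripper();r.movel([*c,150],v=200)
s=r.state();print(s["time"],s["position"])
im=r.read_camera("side");cv2.imwrite("pics/s2.png",im[:,:,::-1])
a=r.read_camera("scene");cv2.imwrite("pics/c2.png",a[:,:,::-1])
```

```text
[([290, 173, 6, 7, 28], [292.6, 175.9]), ([276, 214, 2, 2, 3], [276.3, 214.7])]
marks [array([ 430.8, -289.5,   42. ]), array([ 399.5, -263.4,   42. ])] 140.24295653455007
stemtop [ 417.1 -278.4   80. ] ret [ 416.8 -278.1   42. ]
[258, 169, 54, 51, 2002] [284.6, 194.4]
3.35 [ 417.34214292 -278.58201954   54.33944465] 16.8020336429676 29.32547628879547 [-0.53958779 -0.40903867  2.40682812]
4.1833 16.558379609925957 29.276258647441864
[ 2.28389075e+01  3.12546920e+00  1.15830005e+02 -2.54444375e-14
  6.10445262e+01  1.12838907e+02]
7.9083 [417.53752273 251.82124778 149.4691687 ]
```

View pics/c2.png

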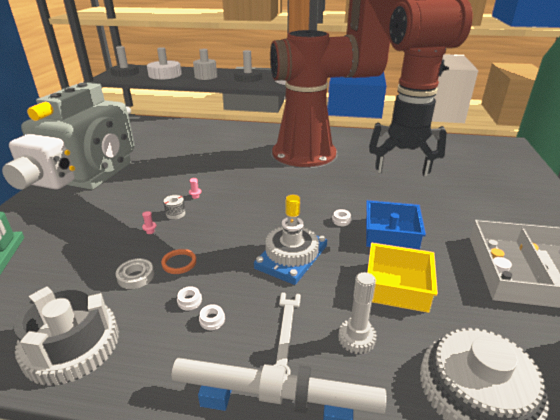

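The plug stands in the blue bin at (396,222) and the retainer stays at (175,207). Next is the cap.

Run:
```python
from bench import r
from h import *
r.reach([537,35,255],[180,0,0]);s=r.state();print(s["time"],s["position"])
m=r.camera_model("wrist");im=r.read_camera("wrist");cv2.imwrite("pics/w2.png",im[:,:,::-1])
k=mask(im,"yellow");B=blobs(k,100);u=proj(m,[537,35,150]);print(u,[(s.tolist(),c.round(1).tolist()) for s,c in B])
s_,c_=min(B,key=lambda t:np.linalg.norm(t[1]-u))
print("cen",plane(m,c_,140).round(1))
pix=np.argwhere(mask(im,"yellow",(int(s_[0]),int(s_[1]),int(s_[0]+s_[2]),int(s_[1]+s_[3]))))
x,y=plane(m,c_,140)[:2]
assert abs(x-537)<8 and abs(y-35)<8
r.movel([x,y,122],v=180);r.gripper_close(squeeze=30);s=r.state();print(s["time"],s["position"],s["finger_gap"],s["grasp_force"],s["contact_force"])
r.movel([x,y,200],v=150);print(r.state()["finger_gap"])
c=[591,256]
r.reach([*c,130],[180,0,0]);r.movel([*c,62],v=150);r.open_gripper();r.movel([*c,160],v=200)
r.reach([x,y,245],[180,0,0]);s=r.state();print(s["time"],s["position"])
m=r.camera_model("wrist");im=r.read_camera("wrist");cv2.imwrite("pics/w3.png",im[:,:,::-1]);np.save("w3.npy",m["pose"])
u=proj(m,[x,y,104]).astype(int);print(u,proj(m,[x,y,138]))
B=blobs(mask(im,"yellow"),50);print([(s.tolist(),c.round(1).tolist()) for s,c in B])
cr=cv2.resize(im[u[1]-50:u[1]+50,u[0]-50:u[0]+50],None,fx=6,fy=6,interpolation=2);print("origin",u-50)
o=np.zeros((600,800,3),np.uint8);o[:,:600]=cr;o[:150,600:]=cv2.resize(im,(200,150));cv2.imwrite("pics/w3c.png",o[:,:,::-1])
```

```text
9.0583 [535.94972653  35.89045976 253.55057478]
[284.08367171 204.3995263 ] [([13, 67, 121, 119, 9106], [66.0, 129.1]), ([60, 68, 91, 123, 1729], [138.9, 126.6]), ([270, 181, 30, 18, 253], [284.2, 188.2])]
cen [548.1  34.9 140. ]Traceback (most recent call last):
  File "<stdin>", line 10, in <module>
AssertionError
```

Run:
```python
import cv2
a=cv2.imread("pics/w2.png");cv2.imwrite("pics/w2c.png",cv2.resize(a[150:250,235:335],None,fx=5,fy=5,interpolation=2))
h=cv2.cvtColor(a,cv2.COLOR_BGR2HSV);print([h[y,284].tolist() for y in range(176,226,3)])
```

```text
[[16, 56, 211], [18, 146, 208], [21, 161, 147], [21, 160, 151], [21, 162, 181], [29, 132, 247], [29, 130, 247], [29, 131, 247], [29, 131, 247], [29, 131, 247], [29, 131, 247], [29, 131, 247], [29, 131, 247], [29, 130, 247], [29, 131, 247], [28, 96, 247], [21, 11, 230]]
```

View pics/w2c.png

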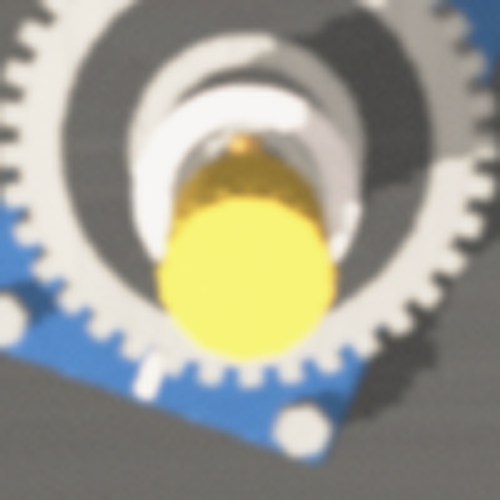

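The cap's top is at (284.4,205.4), just brighter than my mask allowed, so it agrees with (537,35). The pin tip shows above it at about (283,178). I fix the mask threshold and carry on.

```bash
sed -i 's/yellow=((20,140,80)/yellow=((17,100,80)/' h.py
python3 - <<'E'
from bench import r
from h import *
m=r.camera_model("wrist");im=cv2.imread("pics/w2.png")[:,:,::-1].copy()
k=mask(im,((25,100,230),(33,150,255)),(255,170,315,240));s_,c_=max(blobs(k,100),key=lambda t:t[0][4])
x,y=plane(m,c_,150)[:2];print("cap top",c_,x,y)
assert abs(x-537)<5 and abs(y-35)<5
r.movel([x,y,122],v=180);r.gripper_close(squeeze=30);s=r.state();print(s["time"],s["position"],s["finger_gap"],s["grasp_force"],s["contact_force"])
r.movel([x,y,200],v=150);print(r.state()["finger_gap"])
c=[591,256]
r.reach([*c,130],[180,0,0]);r.movel([*c,62],v=150);r.open_gripper();r.movel([*c,160],v=200)
r.reach([x,y,245],[180,0,0]);s=r.state();print(s["time"],s["position"])
m=r.camera_model("wrist");im=r.read_camera("wrist");cv2.imwrite("pics/w3.png",im[:,:,::-1]);np.save("w3.npy",m["pose"])
u=proj(m,[x,y,104]).astype(int);print(u,proj(m,[x,y,138]))
B=blobs(mask(im,"yellow"),50);print([(s.tolist(),c.round(1).tolist()) for s,c in B])
cr=cv2.resize(im[u[1]-50:u[1]+50,u[0]-50:u[0]+50],None,fx=6,fy=6,interpolation=2);print("origin",u-50)
o=np.zeros((600,800,3),np.uint8);o[:,:600]=cr;o[:150,600:]=cv2.resize(im,(200,150));cv2.imwrite("pics/w3c.png",o[:,:,::-1])
E
```

```text
cap top [283.71272727 205.05090909] 536.313123432089 35.65780057821986
10.5667 [536.78010463  35.59731128 122.77699737] 28.029904468079547 29.56140162918018 [-0.70898562 -1.0151892   3.2361548 ]
27.785441593055992
14.975 [535.97453307  36.36097643 243.78341024]
[283 194] [283.87157317 204.60203809]
[([1, 61, 149, 133, 16663], [77.3, 126.9])]
origin [233 144]
```

View pics/w3c.png

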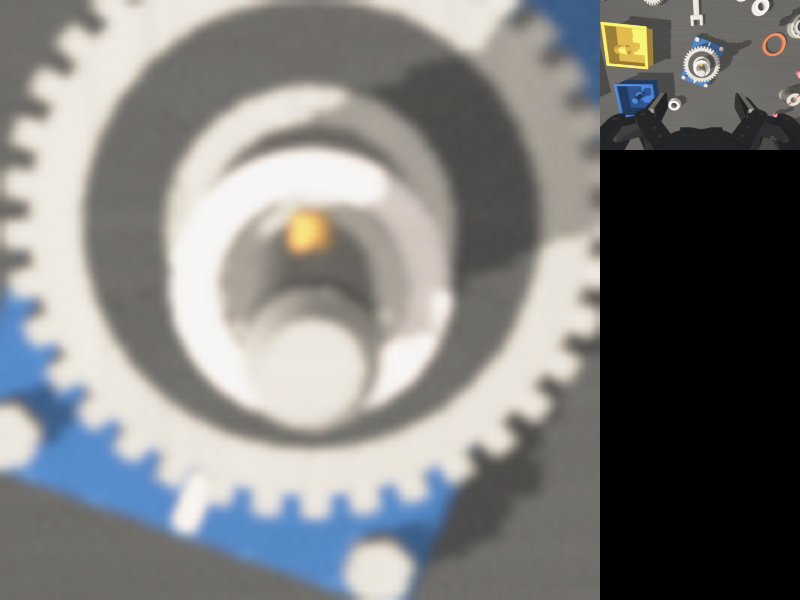

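The crop shows the shaft top at (285,206) and one brass pin end at (284.3,182.3); the other end is hidden. A view turned by 90° should show both ends. After that I re-image the retainer.

Run:
```python
from bench import r
from h import *
K=r.camera_model("wrist")["K"]
def pin(im,m,x,y,tag):
    u=proj(m,[x,y,104]).astype(int)
    k=mask(im,((8,90,90),(28,255,255)),(u[0]-35,u[1]-35,u[0]+35,u[1]+35))
    B=blobs(k,6)
    for s,c in B:
        P=plane(m,c,105.5);print(tag,s.tolist(),c.round(1),P.round(1),"ang",np.degrees(np.arctan2(P[1]-y,P[0]-x)).round(1),"rad",np.hypot(P[0]-x,P[1]-y).round(1))
    return k
def top(im,m,x,y):
    u=proj(m,[x,y,138]);g=cv2.cvtColor(im,cv2.COLOR_RGB2GRAY)
    print("shaft proj",u.round(1))
m=dict(K=K,pose=np.load("w3.npy"));im=cv2.imread("pics/w3.png")[:,:,::-1].copy()
c=plane(m,(284.6,205.6),138);print("top",c.round(1))
pin(im,m,c[0],c[1],"v1")
r.reach([536.5,35.5,245],[180,0,90]);m=r.camera_model("wrist");im=r.read_camera("wrist")
pin(im,m,c[0],c[1],"v2")
u=proj(m,[536.5,35.5,110]).astype(int);print("org",u-40,r.state()["time"])
o=np.zeros((600,800,3),np.uint8);o[:400,:400]=cv2.resize(im[u[1]-40:u[1]+40,u[0]-40:u[0]+40],(400,400),interpolation=2)
r.reach([417,-278,190],[180,0,-17.6]);m=r.camera_model("wrist");im=r.read_camera("wrist");np.save("w5.npy",m["pose"]);cv2.imwrite("pics/w5.png",im[:,:,::-1])
u=proj(m,[417,-278,42]).astype(int);print("org2",u-40,r.state()["time"])
o[:400,400:]=cv2.resize(im[u[1]-40:u[1]+40,u[0]-40:u[0]+40],(400,400),interpolation=2)
hs=cv2.cvtColor(im,cv2.COLOR_RGB2HSV);k=(((hs[:,:,0]<8)|(hs[:,:,0]>172))&(hs[:,:,1]>80)).astype(np.uint8)*255
z=np.zeros_like(k);z[u[1]-28:u[1]+28,u[0]-30:u[0]+30]=k[u[1]-28:u[1]+28,u[0]-30:u[0]+30]
for s,c in blobs(z,3):print(s.tolist(),c.round(1),plane(m,c,42).round(1))
cv2.imwrite("pics/w45.png",o[:,:,::-1])
```

```text
top [535.5  35.1 138. ]
v1 [281, 179, 7, 7, 44] [284.  182.2] [548.1  35.5 105.5] ang 2.1 rad 12.6
v2 [268, 194, 5, 6, 23] [270.1 196.5] [524.   35.2 105.5] ang 179.2 rad 11.5
v2 [293, 194, 6, 6, 26] [296. 196.] [547.7  35.7 105.5] ang 3.1 rad 12.2
org [243 157] 16.475
org2 [243 153] 17.8083
[287, 172, 7, 10, 40] [290.4 176.8] [ 430.1 -289.    42. ]
[273, 208, 7, 10, 42] [275.9 212.5] [ 401.1 -265.5   42. ]
```

View pics/w45.png

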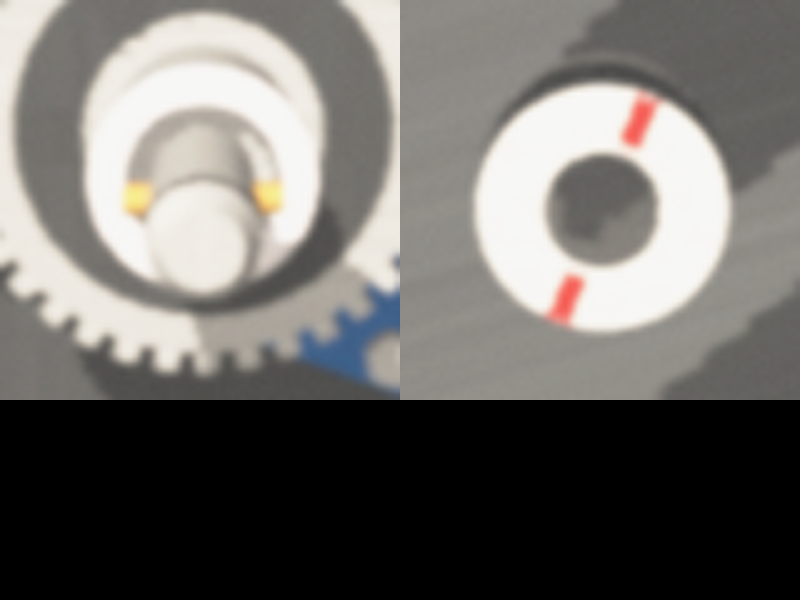

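The left crop shows both pin ends at (270,196.5) and (296,196), giving pin yaw ≈ 1.5° and shaft ≈ (535.8,35.4). The right crop shows the retainer's marks at yaw −39.0° and its centre at (283.4,194.4). Next I grasp it, carry it over and lower it with force checks.

Run:
```python
from bench import r
from h import *
m=dict(K=r.camera_model("wrist")["K"],pose=np.load("w5.npy"))
e=plane(m,(283.4,194.4),42);print("ellipse",e.round(1))
x,y=(e[0]+415.6)/2,(e[1]-277.3)/2
r.movel([x,y,9],v=150);r.gripper_close(squeeze=90);s=r.state();print(s["time"],s["position"],s["ee_rot"],s["finger_gap"],s["grasp_force"],s["contact_force"])
r.movel([x,y,180],v=200)
X,Y=535.8,35.4;yaw=22.9
r.reach([X,Y,180],[180,0,yaw]);r.movel([X,Y,153],v=100);r.hold(.2)
s=r.state();f0=s["contact_force"];print(s["time"],s["position"],s["ee_rot"],s["finger_gap"],f0)
for z in range(150,111,-3):
    r.movel([X,Y,z],v=60);s=r.state();f=s["contact_force"]-f0;print(z,s["position"].round(1),f.round(1))
    if np.linalg.norm(f)>12:break
print(s["time"])
```

```text
ellipse [ 416.  -277.7   42. ]
19.6167 [ 416.7126477  -278.34671532   10.08417543] [ 1.79948043e+02 -1.22877726e-01 -1.76039146e+01] 45.276819911492055 92.45426016161218 [4.15383267e-03 1.95164524e-01 5.25405961e+00]
22.5083 [536.48130257  35.17718173 153.86094274] [ 1.79959235e+02 -8.22817763e-02  2.28804534e+01] 44.92249554112292 [-0.30887153 -0.70666299 -2.81864509]
150 [535.7  35.5 149.9] [ 0.6  0.3 -0.2]
147 [535.5  35.5 146.6] [0.3 0.7 0.6]
144 [535.5  35.4 143.6] [0.8 0.4 0.7]
141 [535.6  35.4 140.7] [-0.1  1.5  0.8]
138 [535.5  35.4 137.7] [0.6 0.6 0.5]
135 [535.5  35.4 134.7] [0.9 0.1 0.7]
132 [535.5  35.4 131.7] [0.9 0.5 0.5]
129 [535.5  35.4 128.7] [-0.7  0.4  0.2]
126 [535.5  35.4 125.7] [-0.5  1.   0.1]
123 [535.5  35.4 122.7] [1.2 1.3 0.6]
120 [535.5  35.4 119.7] [0.3 0.4 0.7]
117 [535.5  35.4 116.7] [-0.4  0.1  0.1]
114 [535.5  35.4 113.7] [-0.1  0.4  0.7]
25.7583
```

On the shaft without contact. I continue past the pin to the spring.

Run:
```python
from bench import r
import numpy as np
X,Y=535.8,35.4;f0=np.array([-.3,-.7,-2.8])
for z in np.arange(112,84,-1.5):
    r.movel([X,Y,z],v=50);s=r.state();f=s["contact_force"]-f0;print(z,s["position"].round(1),f.round(1),s["finger_gap"].round(1))
    if f[2]>25 or np.hypot(f[0],f[1])>15:break
print(s["time"])
```

```text
Traceback (most recent call last):
AttributeError: 'float' object has no attribute 'round'
```

Run:
```python
from bench import r
import numpy as np
X,Y=535.8,35.4;f0=np.array([-.3,-.7,-2.8])
for z in np.arange(110.5,84,-1.5):
    r.movel([X,Y,z],v=50);s=r.state();f=s["contact_force"]-f0;print(z,s["position"].round(1),f.round(1),round(s["finger_gap"],1))
    if f[2]>25 or np.hypot(f[0],f[1])>15:break
print(s["time"])
```

```text
110.5 [535.7  35.4 110.4] [0.6 0.6 0.9] 45.4
109.0 [535.6  35.4 108.8] [-0.1  0.7  1.4] 44.9
107.5 [535.6  35.4 107.3] [ 0.  -0.3  1. ] 45.1
106.0 [535.7  35.4 105.8] [0.9 1.1 0.8] 45.3
104.5 [535.6  35.4 104.3] [1.4 0.2 0.6] 45.0
103.0 [535.7  35.4 102.9] [-0.1  1.6  0.9] 45.3
101.5 [535.7  35.4 101.3] [ 1.4  0.2 -0.1] 45.7
100.0 [536.   35.4 100.7] [-2.2  1.   5.4] 45.5
98.5 [536.2  35.4  99.1] [-1.7  0.7  6.8] 45.3
97.0 [536.2  35.4  97.6] [-2.5  0.9  8.5] 45.6
95.5 [536.2  35.4  96.3] [-2.   0.6  9.2] 45.2
94.0 [536.2  35.4  95. ] [-3.8  1.3 10.6] 45.2
92.5 [536.3  35.4  94.1] [-4.6 -0.1 13.7] 45.4
91.0 [536.3  35.4  94. ] [-7.5  0.3 21.9] 44.9
89.5 [536.4  35.4  93.9] [-11.2   0.9  28.2] 45.2
29.7583
```

Spring contact began at TCP 100.9 and it hit a hard stop at 94.0, so 7 mm of travel: fully home. I ease the push a little and check once.

Run:
```python
from bench import r
import cv2,numpy as np
r.movel([536.1,35.4,90.7],v=50);r.hold(.5);s=r.state();print(s["time"],s["position"],s["ee_rot"],s["contact_force"],s["grasp_force"])
a=r.read_camera("scene");b=r.read_camera("side")
o=np.zeros((600,800,3),np.uint8);o[:400,:400]=cv2.resize(a[170:320,240:440],(400,400*150//200*4//3),interpolation=2);o[:400,400:]=cv2.resize(b[140:290,170:320],(400,400),interpolation=2)
cv2.imwrite("pics/end.png",o[:,:,::-1])
```

```text
30.5083 [536.47341728  35.40943523  93.97041462] [-1.79997172e+02  3.49208240e-02  2.29206481e+01] [-8.01194093  0.61936909 20.35122319] 94.22158181900159
```

View pics/end.png

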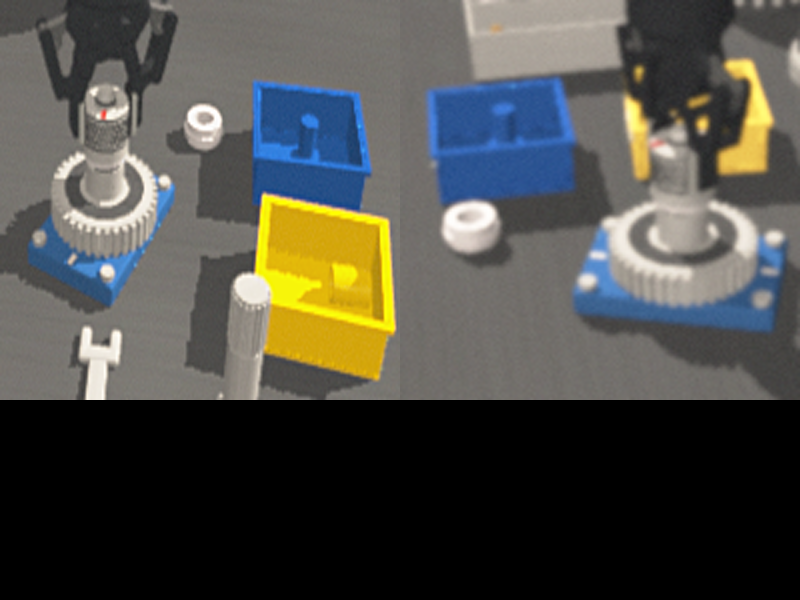

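The retainer is home on the shaft and held upright at crop (105,120). The cap lies in the yellow bin at (350,285), and the plug stands in the blue bin at (310,135).

```bash
python3 -c "
from bench import r
print(r.sign_off())"
```

```text
the job is handed in; nothing more can be done
None
```

The job is handed in at about 31 s of the 72 s: the cap is in the yellow bin, the plug is in the blue bin, and the gripper is holding the retainer fully home on the shoulder with about 20 N of push. The judge's verdict was not shown to me.

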